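# Check a dental curing light on the light meter

### The job

Lift the square-bodied curing light out of the two-well stand and first hold it still for a good second with its tip about 2 cm off the light meter's sensor disc, the light guide square to the sloping disc and aimed at the dark round window in its middle. Then bring it straight in until the flat end of the guide sits square on the window, wholly inside it, and push the sprung disc gently down to about half of its travel, not to its stop. Finish while still holding the light pressed there, motionless; leave the round wax pen in its well and do not disturb anything else on the bench.

Things in the scene. Friction and masses are not known exactly. Their poses are not given: they have to be found in the camera images.
- light: Curing light: white straight square body 24 x 24 x 100 mm with flat sides, about 160 g; a round steel light guide, 10 mm diameter, 45 mm long, sticks out of its lower end. Starts upright in either well of the stand, guide down, resting on its square shoulder, turned at random about z. Origin: centre of that shoulder; z along the light (guide -45 to 0, body 0 to 100 mm); x, y square to the flat sides.
- light_tip (a point): Centre of the flat end of the light guide, at z = -45 mm of the light; axes as the light's.
- window (a point): Centre of the dark round window (24 mm diameter) flush in the top of the meter's sensor disc; moves with the disc; about 62 mm above the bench. Its z axis points straight out of the disc, 20 degrees from vertical, leaning towards the meter's low front edge; x points up the slope. The disc is aluminium, 36 mm diameter, 12 mm proud of the slope.
- meter: Light meter: white wedge 110 x 90 mm (x, y), fixed to the bench, top sloping 20 degrees, 25 mm high at the front (-x) and 65 mm at the back, front turned up to 0.5 rad from facing the robot. Sensor disc on the upper half of the slope, a dark oblong display on the lower half. Origin: centre of its underside.
- meter_disc (a joint): How far the sprung sensor disc is pushed in along the window's -z: 0 = out, 0.010 m = at its stop. The spring needs about 0.5 N to start and 0.5 N more per mm (3 N at half travel).
- stand: The fixed grey stand: block 80 x 170 x 55 mm (x, y, z), two round vertical through wells 16 mm in diameter at y = -45 and +45 mm. Origin: centre of its underside. The stand and the meter may each be on the robot's left or right.
- wax_pen: Heated wax pen in the stand's other well: white round body 30 mm in diameter, only 65 mm tall; not to be moved. Origin at its shoulder, on the stand's top, z up.
- cast: Bystander: plaster dental cast with a row of teeth, 62 x 68 x 30 mm; origin: centre of its underside.
- sanitiser: Bystander: clear bottle, 64 mm diameter, 150 mm tall; origin: centre of its underside.
- jar: Bystander: white screw jar, 60 mm diameter, 60 mm tall; origin: centre of its underside.
- dish: Bystander: small glass dish, 52 mm diameter, 25 mm tall; origin: centre of its underside.
- spatula: Bystander: slender wax spatula with a wooden handle lying flat, 162 mm long, 10 mm wide; origin: under its middle.
- carver: Bystander: slender steel wax carver lying flat, 162 mm long, 10 mm wide; origin: under its middle.
- mixing_cup: Bystander: black rubber mixing cup, 80 mm diameter, 55 mm tall; origin: centre of its underside.
Not all that is in view belongs to the job. Leave any blue or green look-alike of the meter alone.

How it is judged (in metres and radians):
On the way, in this order (a step that is already met when the one before it is completed fails the run):
1. the light is held, lifted clear of its well (contact force between light and the fingers above 2 N and contact force between light and stand below 0.05 N and height (world z) of light_tip above 0.057 m), for 0.1 s.
2. the light is held still 8 to 40 mm off the window for 0.8 s, aimed within 8 mm and 0.2 rad (contact force between light and the fingers above 2 N and z of light_tip in the frame of window between 0.008 and 0.04 m and x of light_tip in the frame of window between -0.008 and 0.008 m and y of light_tip in the frame of window between -0.008 and 0.008 m and angle between the z axis of light and the z axis of window, either way round below 0.2 rad and linear speed of light below 0.03 m/s), for 0.8 s.
At the end, for the whole second after the job is handed in: The light is still held in the fingers, at rest, the centre of its guide's end within 7 mm of the window's centre (wholly inside the window), its axis within 0.15 rad of square to the disc, pressing the disc with 0.8 to 6.5 N, the disc 2 to 8.5 mm in; the wax pen is in its well (contact force between light and the fingers above 2 N and distance between light_tip and window below 0.007 m and angle between the z axis of light and the z axis of window, either way round below 0.15 rad and angle between light's own z axis and vertical below 0.8 rad and contact force between light and meter_disc between 0.8 and 6.5 N and value of joint meter_disc between 0.002 and 0.0085 m and linear speed of light below 0.02 m/s and contact force between light and stand below 0.05 N and distance of wax_pen from where it was at the start of the episode below 0.02 m); the arm keeps its last pose, push and grip.
It fails at once if the light presses the disc harder than 15 N (contact force between light and meter_disc above 15 N).
It fails at once if the hand itself pushes the disc (contact force between the fingers and meter_disc above 1 N).
It fails at once if the wax pen or a bystander is shifted by more than 2.5 cm (distance of any of wax_pen, cast, sanitiser, jar, dish, spatula, carver, mixing_cup from where it was at the start of the episode above 0.025 m).
It fails at once if an upright bystander is tipped over (angle between any of wax_pen, cast, sanitiser, jar, dish, mixing_cup's own z axis and vertical above 0.5 rad).
It also fails if it takes over 40 s, if anything falls off the work surface, if the arm or the gripper's body presses on something with over 40 N, if the wrist force passes 120 N, or if a joint passes its speed limit or range.

### The arm

A 6-joint arm with a two-finger parallel gripper is mounted at the origin on the work surface. World frame = base frame: x ahead of the robot, y to its left, z up, the work surface at z = 0. Lengths are in mm, angles in rad, forces in N, time in s.
With the tool pointing down it reaches from about 275 to 1000 mm from the base axis. Payload 8.4 kg.
Tool frame: the origin (TCP) lies between the finger pads; the fingertips stand r.finger_overhang ahead of it and the grasp point (between the pads) is the TCP (r.finger_overhang is the distance from the TCP to the fingertips, in mm); z points along the fingers, y is the line along which they close (so a half turn about z gives the same grasp; the last joint's range is limited). The gripper opens to 85 mm and grips with 20 to 120 N. Pads are 22 mm wide; open, the fingers measure 114 mm over their backs; the gripper's body (76 mm by 85 mm) begins 54 mm behind the grasp point. The pads swing forward as they close: fully open they stand 13 mm farther back than shut.
Start: joints at [1.254, 0.353, 1.633, -0, 1.155, -0.002], TCP at [193.515, 594.289, 250.281] pointing down, gripper open.
Joint ranges: [-2.63, 2.63], [-0.92, 2.1], [0.06, 2.66], [-1.3, 4.44], [0, 2.69], [-3.02, 3.02]. Speed limits (rad/s): [2.22, 2.22, 2.79, 3.14, 3.14, 3.14].

### API

Orientations are given as [roll, pitch, yaw] about the fixed x, y, z axes, in that order (R = Rz(yaw) Ry(pitch) Rx(roll)).
In Python, from rig import r, cams, sign_off gives the robot as it stands.
- The arm moves only by the shell command python3 -m crank 'ROWS' [FORCE]. ROWS is JSON, a list of rows, each a list of 7 numbers: the shift along the tool's x, y, z in m, then the turn, a rotation vector about the tool's x, y, z in rad, then the closure, from 0 (fully open) to 1 (shut). In form: [[dx, dy, dz, ax, ay, az, gripper], ...]. A call has 1 to 5 rows; each row is the pose to reach, as a shift and turn from the pose commanded when the call began, along the tool's axes at that moment; what a row does not reach only later rows make up. A row lasts 1/10 s, in which the tool goes at most 50 mm and 8.59 degrees, less where a joint would pass 70% of its speed; a pose out of reach is approached as far as the arm can. A call with a gripper value outside its range is refused whole. The fingers move at their own pace and stop on an object; FORCE is the grip in N (left out, the last holds). Time passes only in rows, so rows that repeat a pose let the fingers close. It gives the time, the measured TCP pose, the force, the opening and the grip force at its end, in the units of the state.
- r.sense(): the state, without advancing time (a new reading comes with each control period).
- cams.grab_frame(name): name is "scene" or "side" or "wrist"; returns a dict with "image" (384x512x3 uint8, red, green, blue), "fx", "fy", "cx", "cy" (pixels), "position" and "orientation" of the camera in the world. Camera axes: x right, y down, z forward; pixel columns grow to the right and rows downward; lengths in mm; the calibration is good to about 2 mm. A picture is of the moment at which its call begins. There is no depth.
- sign_off(): hands the job in; it is judged then, once.
The state is a dict: "clock": time; "qpos": joint angles; "qvel": joint speeds; "joint_efforts": joint torques, N m; "eef_pos": TCP position; "tcp_rot": TCP orientation; "contact_force": force on the tool from outside, world axes, zero at the start; "wrist_torque": the same for the moment, N m; "opening": opening from 0.0 (shut) to 1.0 (fully open); "grasp_force": force on a finger pad.
Only numpy, scipy, OpenCV 4.12 (cv2) and the standard library are available. Lean on these libraries where they do the work, as an engineer would, in place of code of your own. Each camera call takes 0.05 s, during which the arm holds its last target. There are 200 camera calls.

## Working session

There is one attempt and no reset: what is moved stays moved. The work goes in short steps, Python scripts to look and compute and a shell command to move; the robot and the scene stay as the last step left them, time stands still between calls to the robot, and variables do not carry over. Pictures are saved under pics/ and viewed, at most 10 in all, crops included, and the job is handed in when it is done.

```bash
mkdir -p pics; ls
python3 - <<'E'
from rig import r,cams
import cv2,numpy as np
s=r.sense();print(s,r.finger_overhang)
for n in("scene","side"):
    f=cams.grab_frame(n);cv2.imwrite(f"pics/{n}0.png",cv2.cvtColor(cv2.resize(f["image"],(768,576)),cv2.COLOR_RGB2BGR))
    np.save(f"pics/{n}0.npy",f["image"])
    print(n,{k:v for k,v in f.items() if k!="image"})
E
```

```text
pics
{'clock': 0.0, 'qpos': array([ 1.25362045e+00,  3.53668013e-01,  1.63413142e+00, -1.49084984e-05,
        1.15520371e+00, -2.40500992e-03]), 'qvel': array([0.00036935, 0.0004184 , 0.00034585, 0.00100717, 0.00084035,
       0.00024829]), 'joint_efforts': array([-2.36586551e-03, -6.05241680e+01, -3.42067230e+01, -1.96242017e-04,
        9.30967683e-03, -6.60091757e-06]), 'eef_pos': array([193.36585365, 593.86189916, 249.55041844]), 'tcp_rot': array([-3.14018213e+00,  1.02386554e-05,  2.82682782e+00]), 'contact_force': array([-0.92814089, -0.16208359, -0.28651273]), 'wrist_torque': array([-0.00674132, -0.03464517,  0.00600807]), 'grasp_force': 0.0, 'opening': 0.9985804035803425} 19.0
scene {'fx': 421.97935483476914, 'fy': 421.97935483476914, 'cx': 256.8084794176062, 'cy': 191.95329108693932, 'position': array([ 842.59236931, -510.89462124,  824.85131269]), 'orientation': array([-2.47382603e+00,  2.17188882e-03,  4.66259195e-01])}
side {'fx': 488.01202410529226, 'fy': 488.01202410529226, 'cx': 256.85006136709876, 'cy': 192.69357015599704, 'position': array([ 320.28061178, -672.23089704,  938.79657577]), 'orientation': array([-2.44874121, -0.01672063, -0.31007503])}
```

View pics/scene0.png

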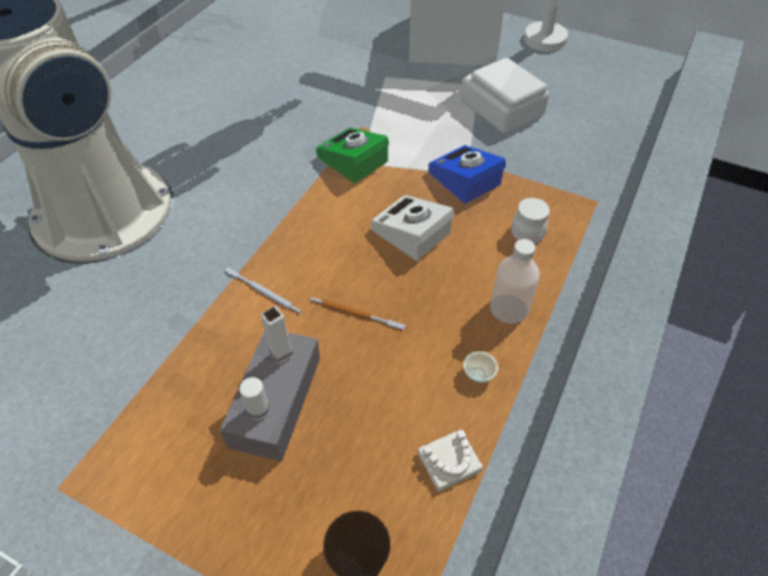

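View pics/side0.png

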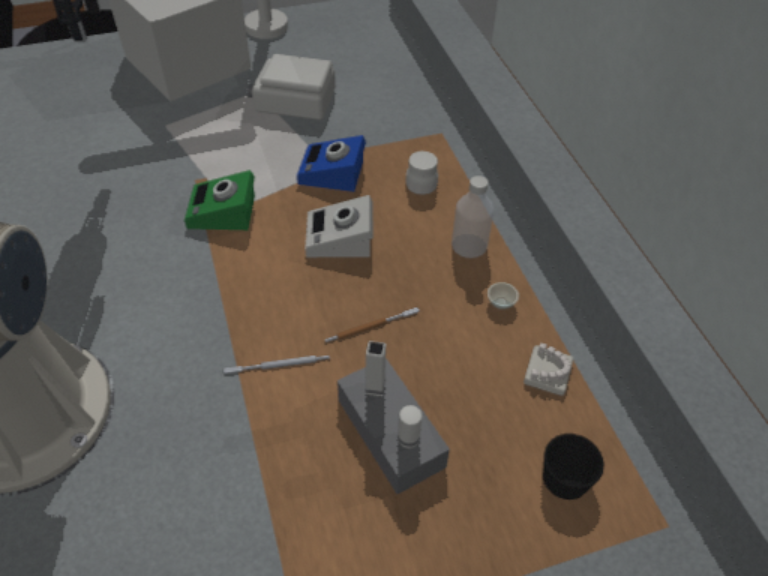

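The scene picture shows the white meter with its window near (417,212) and the light's dark top at (273,314). In the side picture they are at (345,215) and (375,348). The stand is on the robot's right, with the pen in its near-camera well. All of these are in 1.5x pixels. Next I'll triangulate.

```bash
cat > h.py <<'E'
import numpy as np,cv2
from scipy.spatial.transform import Rotation as R
def ray(f,u,v):
    d=R.from_euler('xyz',f["orientation"]).apply([(u-f["cx"])/f["fx"],(v-f["cy"])/f["fy"],1.]); return np.array(f["position"]),d/np.linalg.norm(d)
def tri(rs):
    A=sum(np.eye(3)-np.outer(d,d) for p,d in rs);b=sum((np.eye(3)-np.outer(d,d))@p for p,d in rs)
    x=np.linalg.solve(A,b);return x,[np.linalg.norm((np.eye(3)-np.outer(d,d))@(x-p)) for p,d in rs]
def plane(rr,z): p,d=rr;return p+d*(z-p[2])/d[2]
def dark(img,u,v,w=14,th=70):
    "components of dark pixels around u,v"
    u,v=int(u),int(v);g=img[v-w:v+w,u-w:u+w].max(2)
    n,l,s,c=cv2.connectedComponentsWithStats((g<th).astype(np.uint8))
    return [(round(c[i][0]+u-w,1),round(c[i][1]+v-w,1),int(s[i][4])) for i in range(1,n) if s[i][4]>5]
E
python3 - <<'E'
from h import *
from rig import cams
F={n:cams.grab_frame(n) for n in("scene","side")}
for nm,a,b in(("light",(273,314),(375,348)),("win",(417,212),(345,215)),("disp",(403,206),(318,222))):
    print(nm,[dark(F[n]["image"],p[0]/1.5,p[1]/1.5) for n,p in(("scene",a),("side",b))])
    x,e=tri([ray(F[n],p[0]/1.5,p[1]/1.5) for n,p in(("scene",a),("side",b))]);print(x,e)
for n,p in(("scene",(251,384)),("side",(410,413))): print("pen",plane(ray(F[n],p[0]/1.5,p[1]/1.5),120))
import json
E
```

```text
light [[(np.float64(180.8), np.float64(209.2), 43)], [(np.float64(250.3), np.float64(231.9), 54)]]
[ 489.38369754 -141.8907197   148.44903774] [np.float64(1.256030014481685), np.float64(1.2560300144816479)]
win [[(np.float64(268.0), np.float64(136.3), 35), (np.float64(277.2), np.float64(139.4), 19)], [(np.float64(228.7), np.float64(141.8), 34), (np.float64(227.9), np.float64(150.1), 16)]]
[542.78081825 201.1476216   54.7404512 ] [np.float64(1.3822594040340161), np.float64(1.3822594040338698)]
disp [[(np.float64(266.4), np.float64(137.3), 47), (np.float64(277.2), np.float64(139.4), 19)], [(np.float64(212.0), np.float64(147.3), 95)]]
[501.1399255  233.18941165  20.94343028] [np.float64(2.6962131394600046), np.float64(2.6962131394599536)]
pen [ 508.98168871 -229.74903008  120.        ]
pen [ 508.21804671 -233.9256396   120.        ]
```

```bash
cat >> h.py <<'E'
def row(s,p,Rt):
    R0=R.from_euler('xyz',s["tcp_rot"]);return np.round(np.r_[R0.inv().apply(np.array(p)-s["eef_pos"])/1000,(R0.inv()*Rt).as_rotvec()],4)
E
python3 - <<'E'
from h import *
from rig import r,cams
s=r.sense();f=cams.grab_frame("wrist")
R0=R.from_euler('xyz',s["tcp_rot"])
print("cam in tool",R0.inv().apply(f["position"]-s["eef_pos"]),(R0.inv()*R.from_euler('xyz',f["orientation"])).as_matrix().round(2),f["fx"])
for p in([500,200,300],[480,-150,320]): print(row(s,p,R0))
E
```

```text
cam in tool [  68.75930761    0.28204819 -121.57468752] [[ 0.   -0.96 -0.27]
 [ 1.    0.    0.  ]
 [ 0.   -0.27  0.96]] 311.1412256712167
[-0.4135 -0.2798 -0.0499  0.      0.      0.    ]
[-0.5029 -0.6188 -0.0697  0.      0.      0.    ]
```

```bash
python3 -m crank '[[-0.2068,-0.14,-0.025,0,0,0,0],[-0.2068,-0.14,-0.025,0,0,0,0],[-0.2068,-0.14,-0.025,0,0,0,0],[-0.2068,-0.14,-0.025,0,0,0,0],[-0.2068,-0.14,-0.025,0,0,0,0]]'; python3 -m crank '[[-0.2068,-0.14,-0.025,0,0,0,0],[-0.2068,-0.14,-0.025,0,0,0,0],[-0.2068,-0.14,-0.025,0,0,0,0],[-0.2068,-0.14,-0.025,0,0,0,0],[-0.2068,-0.14,-0.025,0,0,0,0]]'
python3 -m crank '[[-0.02,-0.01,0,0,0,0,0],[-0.02,-0.01,0,0,0,0,0],[-0.02,-0.01,0,0,0,0,0]]'
python3 - <<'E'
from h import *
from rig import r,cams
s=r.sense();f=cams.grab_frame("wrist");print(s["eef_pos"],s["tcp_rot"],f["position"],f["orientation"])
cv2.imwrite("pics/w1.png",cv2.cvtColor(cv2.resize(f["image"],(768,576)),cv2.COLOR_RGB2BGR));np.save("pics/w1.npy",f,allow_pickle=True)
E
```

```text
clock: 0.75
eef_pos: [347.0, 396.3, 275.4]
tcp_rot: [3.141, 0.0, 2.827]
contact_force: [0.8, 0.5, 0.6]
opening: 1.0
grasp_force: 0.0
clock: 1.25
eef_pos: [499.8, 199.7, 300.5]
tcp_rot: [3.141, 0.0, 2.827]
contact_force: [0.4, -0.4, 0.4]
opening: 1.002
grasp_force: 0.0
clock: 1.55
eef_pos: [514.6, 185.6, 299.8]
tcp_rot: [-3.141, -0.001, 2.825]
contact_force: [-1.5, 0.4, -0.0]
opening: 0.997
grasp_force: 0.0
[514.64090378 185.56386888 299.81393566] [-3.14147827e+00 -7.91638765e-04  2.82531844e+00] [449.47929934 207.22767662 421.44075304] [2.86853496e+00 1.32924765e-04 1.25505894e+00]
```

View pics/w1.png

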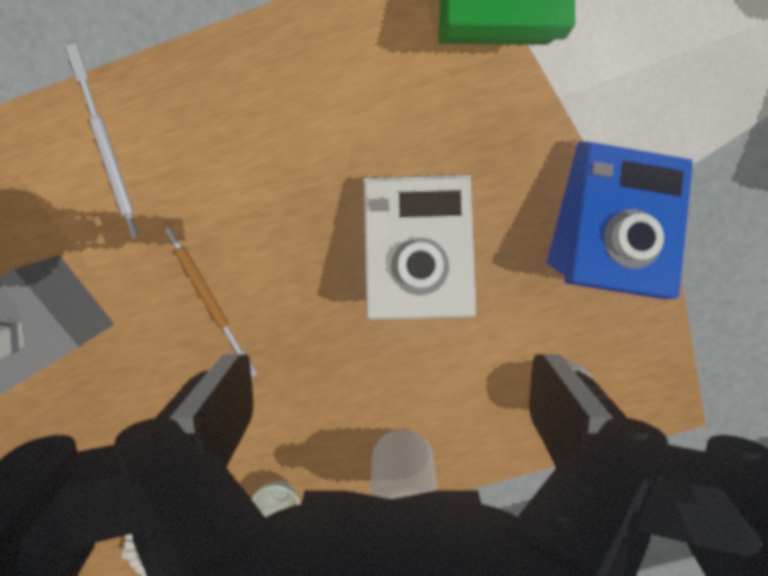

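The wrist view shows the meter from above. Its window is at (421,264). The back corners are near (368,319) and (476,316), the front corners near (364,178) and (471,175).

Run:
```python
from h import *
f=np.load("pics/w1.npy",allow_pickle=True).item();im=f["image"]
win=[c for c in dark(im,281,176,20,90)];print(win)
hsv=cv2.cvtColor(im,cv2.COLOR_RGB2HSV);m=((hsv[...,1]<60)&(hsv[...,2]>130)).astype(np.uint8)
m=cv2.morphologyEx(m,cv2.MORPH_CLOSE,np.ones((5,5)))
n,l,st,c=cv2.connectedComponentsWithStats(m);i=l[150,250];print(st[i])
ct=max(cv2.findContours((l==i).astype(np.uint8),0,2)[0],key=cv2.contourArea)
q=cv2.approxPolyDP(cv2.convexHull(ct),8,True)[:,0];print(q)
q=sorted(q.tolist(),key=lambda a:a[1]);fr=sorted(q[:2]);bk=sorted(q[-2:])
F=[plane(ray(f,*p),25) for p in fr];B=[plane(ray(f,*p),65) for p in bk];print(np.round(F+B,1))
print("sizes",np.linalg.norm(F[0]-F[1]),np.linalg.norm(B[0]-B[1]),np.linalg.norm(((B[0]+B[1])-(F[0]+F[1]))[:2])/2)
d=(B[0]+B[1]-F[0]-F[1]);print("yaw along",np.arctan2(d[1],d[0]))
for e in(F[1]-F[0],B[1]-B[0]):print("yaw across",np.arctan2(e[1],e[0])+np.pi/2)
print("win",plane(ray(f,*win[0][:2]),62),"centre",((B[0]+B[1]+F[0]+F[1])/4))
```

```text
[(np.float64(279.9), np.float64(176.1), 237)]
[ 242  117   76   96 5900]
[[313 117]
 [316 210]
 [246 212]
 [242 119]]
[[464.4 178.1  25. ]
 [489.6 263.   25. ]
 [569.2 149.6  65. ]
 [593.2 231.3  65. ]]
sizes 88.464974429001 85.12461805141118 108.45088103230806
yaw along -0.281155414000692
yaw across 2.853414623509831
yaw across 2.8562433129382407
win [539.82233411 202.04166738  62.        ] centre [529.10509717 205.50894908  45.        ]
```

```bash
python3 -m crank '[[-0.082,-0.33,-0.02,0,0,0,0],[-0.082,-0.33,-0.02,0,0,0,0],[-0.082,-0.33,-0.02,0,0,0,0],[-0.082,-0.33,-0.02,0,0,0,0],[-0.082,-0.33,-0.02,0,0,0,0]]'; python3 -m crank '[[-0.02,-0.098,0,0,0,0,0],[-0.02,-0.098,0,0,0,0,0],[-0.02,-0.098,0,0,0,0,0],[-0.02,-0.098,0,0,0,0,0],[-0.02,-0.098,0,0,0,0,0]]'
python3 - <<'E'
from h import *
from rig import r,cams
s=r.sense();f=cams.grab_frame("wrist");print(s["eef_pos"],s["tcp_rot"],s["qpos"].round(2),f["position"],f["orientation"])
cv2.imwrite("pics/w2.png",cv2.cvtColor(cv2.resize(f["image"],(768,576)),cv2.COLOR_RGB2BGR));np.save("pics/w2.npy",f,allow_pickle=True)
E
```

```text
clock: 2.1
eef_pos: [496.3, -63.4, 315.0]
tcp_rot: [3.141, 0.0, 2.829]
contact_force: [1.1, -0.2, -0.2]
opening: 1.001
grasp_force: 0.0
clock: 2.6
eef_pos: [485.8, -160.8, 314.7]
tcp_rot: [3.141, -0.0, 2.828]
contact_force: [0.2, -0.2, 0.4]
opening: 1.0
grasp_force: 0.0
[ 485.79747424 -160.84861179  314.69555689] [ 3.14103298e+00 -3.71403686e-04  2.82828304e+00] [-0.32  0.12  1.8   0.    1.23 -1.58] [ 420.48456726 -139.46275646  436.26019747] [ 2.86818735e+00 -5.73614204e-04  1.25794555e+00]
```

View pics/w2.png

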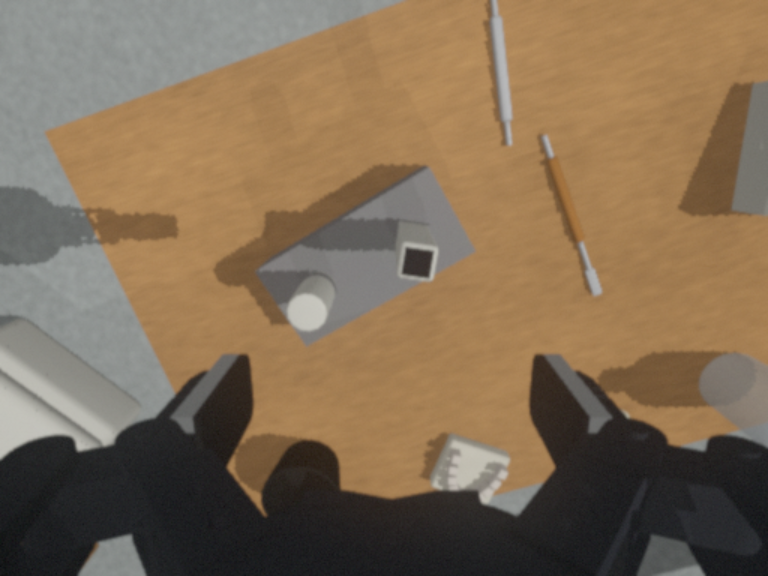

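The light's white-rimmed top is at (418,263), its edges nearly aligned with the image. The pen is at (308,308).

Run:
```python
from h import *
from rig import r
s=r.sense();f=np.load("pics/w2.npy",allow_pickle=True).item();im=f["image"];g=im.max(2)
ct=max(cv2.findContours((g[164:188,264:294]<110).astype(np.uint8),0,1)[0],key=cv2.contourArea)+[264,164]
(c,wh,a)=cv2.minAreaRect(ct);b=cv2.boxPoints((c,wh,a));print(c,wh,a)
P=np.array([plane(ray(f,*p),155) for p in b]);L=plane(ray(f,*c),155);print("light",L)
for i in range(4):
    e=P[(i+1)%4]-P[i];print(np.linalg.norm(e),np.arctan2(e[1],e[0])%(np.pi/2))
print("pen",plane(ray(f,308/1.5,309/1.5),120))
print("tool yaw mod",s["tcp_rot"][2]%(np.pi/2))
```

```text
(277.8199768066406, 174.75999450683594) (17.960512161254883, 17.677669525146484) 8.13010311126709
light [ 489.53257122 -144.62293179  155.        ]
16.807044568993966 1.126900873050436
16.598363034764855 1.1135425770851013
16.85154035916042 1.1424038225537094
16.860190215721943 1.1112307750448935
pen [ 507.11488772 -229.46253088  120.        ]
tool yaw mod 1.2581706767532754
```

```bash
python3 -m crank '[[0.0015,0.0166,0.04,0,0,0.137,0],[0.0015,0.0166,0.07,0,0,0.137,0],[0.0015,0.0166,0.1,0,0,0.137,0],[0.0015,0.0166,0.1,0,0,0.137,0],[0.0015,0.0166,0.1,0,0,0.137,0]]'
python3 - <<'E'
from h import *
from rig import r,cams
s=r.sense();f=cams.grab_frame("wrist");R0=R.from_euler('xyz',s["tcp_rot"]);im=f["image"]
pc=R.from_euler('xyz',f["orientation"]).inv().apply(np.array([489.5,-144.5,155])-f["position"]);print("expect px",pc[0]/pc[2]*f["fx"]+f["cx"],pc[1]/pc[2]*f["fy"]+f["cy"])
cv2.imwrite("pics/w3.png",cv2.cvtColor(im,cv2.COLOR_RGB2BGR))
u,v=int(pc[0]/pc[2]*f["fx"]+f["cx"]),int(pc[1]/pc[2]*f["fy"]+f["cy"])
print(dark(im,u,v,30,90))
for c in dark(im,u,v,30,90):
    L=plane(ray(f,*c[:2]),155);print(c,L,row(s,[L[0],L[1],132],R0))
print(s["eef_pos"],s["tcp_rot"])
E
```

```text
clock: 3.15
eef_pos: [489.7, -145.1, 215.2]
tcp_rot: [-3.142, -0.001, 2.692]
contact_force: [-0.2, -1.0, 0.2]
opening: 0.996
grasp_force: 0.0
expect px 260.64030843176846 213.64247546372735
[(np.float64(260.4), np.float64(213.6), 708)]
(np.float64(260.4), np.float64(213.6), 708) [ 489.40976701 -144.62238169  155.        ] [0.0004 0.0003 0.0832 0.     0.     0.    ]
[ 489.71315829 -145.06918595  215.1854272 ] [-3.14155490e+00 -7.45061259e-04  2.69176212e+00]
```

View pics/w3.png

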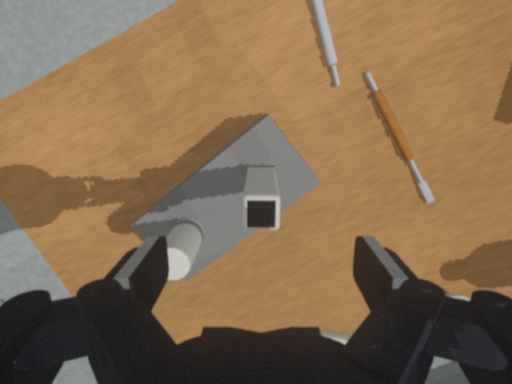

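The light's top is at (261,213), square to the fingers and where I expected it. I'll descend, grip and lift.

```bash
python3 -m crank '[[0.0004,0.0003,0.04,0,0,0,0],[0.0004,0.0003,0.07,0,0,0,0],[0.0004,0.0003,0.085,0,0,0,0],[0.0004,0.0003,0.085,0,0,0,0],[0.0004,0.0003,0.085,0,0,0,0.3]]' 50; python3 -m crank '[[0,0,0,0,0,0,1],[0,0,0,0,0,0,1],[0,0,0,0,0,0,1],[0,0,0,0,0,0,1],[0,0,0,0,0,0,1]]' 50;  python3 -m crank '[[0,0,0,0,0,0,1],[0,0,0,0,0,0,1],[0,0,0,0,0,0,1]]'
```

```text
clock: 3.7
eef_pos: [490.4, -146.0, 131.4]
tcp_rot: [3.141, 0.002, 2.69]
contact_force: [0.7, 0.1, 0.3]
opening: 0.856
grasp_force: 0.0
clock: 4.2
eef_pos: [489.7, -146.0, 130.6]
tcp_rot: [3.141, 0.001, 2.69]
contact_force: [-1.6, 0.3, 7.7]
opening: 0.277
grasp_force: 50.3
clock: 4.5
eef_pos: [489.7, -146.0, 130.6]
tcp_rot: [3.141, 0.001, 2.69]
contact_force: [-1.3, 1.1, 6.9]
opening: 0.28
grasp_force: 50.3
```

```bash
python3 -m crank '[[0,0,-0.01,0,0,0,1],[0,0,-0.04,0,0,0,1],[0,0,-0.08,0,0,0,1],[0,0,-0.12,0,0,0,1],[0,0,-0.15,0,0,0,1]]'
python3 - <<'E'
from h import *
from rig import r
s=r.sense();R0=R.from_euler('xyz',s["tcp_rot"])
y=-0.283;t=np.deg2rad(20)
z=np.array([-np.sin(t)*np.cos(y),-np.sin(t)*np.sin(y),np.cos(t)])
W=np.array([539.8,202,62])
# smallest tilt of tool so that tool z = -window z, then yaw choice about it
base=R.from_euler('xyz',[np.pi,0,y+np.pi])  # tool x toward front (robot), camera on the front side
for k in(0,np.pi/2,-np.pi/2,np.pi):
    b=R.from_euler('z',y)*R.from_euler('y',-t)*R.from_euler('xyz',[np.pi,0,np.pi+k])
    print(k,b.apply([0,0,1]),-z,"euler",b.as_euler('xyz'))
    p=W+z*(120.6+60);print(p,row(s,p,b))
print(s["qpos"].round(2),s["contact_force"])
E
```

```text
clock: 5.0
eef_pos: [489.4, -145.9, 282.8]
tcp_rot: [3.141, 0.002, 2.69]
contact_force: [0.8, 0.2, -1.5]
opening: 0.274
grasp_force: 49.4
0 [ 0.32841528 -0.09550487 -0.93969262] [ 0.32841528 -0.09550487 -0.93969262] euler [3.14159265 0.34906585 2.85859265]
[480.48819999 219.24818    231.70848731] [ 0.1675  0.3246  0.0509 -0.0293 -0.3463 -0.1672]
1.5707963267948966 [ 0.32841528 -0.09550487 -0.93969262] [ 0.32841528 -0.09550487 -0.93969262] euler [-2.7925268   0.         -1.85379633]
[480.48819999 219.24818    231.70848731] [ 0.1675  0.3246  0.0509  0.2545 -0.3016 -1.7202]
-1.5707963267948966 [ 0.32841528 -0.09550487 -0.93969262] [ 0.32841528 -0.09550487 -0.93969262] euler [2.7925268  0.         1.28779633]
[480.48819999 219.24818    231.70848731] [ 0.1675  0.3246  0.0509 -0.2881 -0.2431  1.3868]
3.141592653589793 [ 0.32841528 -0.09550487 -0.93969262] [ 0.32841528 -0.09550487 -0.93969262] euler [-3.14159265 -0.34906585 -0.283     ]
[480.48819999 219.24818    231.70848731] [ 0.1675  0.3246  0.0509 -0.5137  0.0435  2.9303]
[-0.29  0.14  1.84 -0.    1.16 -1.41] [ 0.82104024  0.23163817 -1.52998653]
```

```bash
python3 -m crank '[[0.021,0.0405,0,-0.004,-0.043,-0.021,1],[0.042,0.081,0,-0.007,-0.087,-0.042,1],[0.063,0.122,0,-0.011,-0.13,-0.063,1],[0.084,0.162,0,-0.015,-0.173,-0.084,1],[0.084,0.162,0,-0.015,-0.173,-0.084,1]]'
python3 - <<'E'
from h import *
from rig import r
s=r.sense();y=-0.283;t=np.deg2rad(20)
b=R.from_euler('z',y)*R.from_euler('y',-t)*R.from_euler('xyz',[np.pi,0,np.pi])
z=-b.apply([0,0,1]);print(row(s,np.array([539.8,202,62])+z*(120.6+60),b))
E
```

```text
clock: 5.5
eef_pos: [483.0, 41.5, 280.2]
tcp_rot: [3.132, 0.174, 2.779]
contact_force: [0.3, 0.6, -1.1]
opening: 0.278
grasp_force: 49.8
[ 0.0728  0.165   0.038  -0.0112 -0.1745 -0.0777]
```

```bash
python3 -m crank '[[0.018,0.041,0.009,-0.003,-0.044,-0.019,1],[0.036,0.082,0.019,-0.006,-0.087,-0.039,1],[0.055,0.124,0.028,-0.008,-0.131,-0.058,1],[0.0728,0.165,0.038,-0.0112,-0.1745,-0.0777,1],[0.0728,0.165,0.038,-0.0112,-0.1745,-0.0777,1]]';python3 -m crank '[[0,0,0,0,0,0,1],[0,0,0,0,0,0,1]]';  python3 - <<'E'
from h import *
from rig import r,cams
s=r.sense();y=-0.283;t=np.deg2rad(20)
b=R.from_euler('z',y)*R.from_euler('y',-t)*R.from_euler('xyz',[np.pi,0,np.pi])
z=-b.apply([0,0,1]);print(row(s,np.array([539.8,202,62])+z*(120.6+60),b))
F={n:cams.grab_frame(n) for n in("scene","side","wrist")}
np.save("pics/F4.npy",F,allow_pickle=True)
tip=s["eef_pos"]+120.6*R.from_euler('xyz',s["tcp_rot"]).apply([0,0,1])
def px(f,p):
    q=R.from_euler('xyz',f["orientation"]).inv().apply(p-f["position"]);return q[:2]/q[2]*f["fx"]+[f["cx"],f["cy"]]
out=[]
for n,f in F.items():
    w=px(f,np.array([539.8,202,62]));print(n,"tip",px(f,tip),"win",w)
    u,v=np.clip(w,[64,64],[447,319]).astype(int);c=f["image"][v-64:v+56,u-56:u+64]
    out.append(cv2.resize(c,(264,264),interpolation=cv2.INTER_NEAREST));print("crop origin",u-56,v-64,"x2.2")
cv2.imwrite("pics/c4.png",cv2.cvtColor(np.hstack(out),cv2.COLOR_RGB2BGR))
E
```

```text
clock: 6.0
eef_pos: [481.7, 218.5, 229.8]
tcp_rot: [-3.14, 0.348, 2.859]
contact_force: [-0.1, -0.8, -1.2]
opening: 0.27
grasp_force: 50.2
clock: 6.2
eef_pos: [483.1, 213.3, 231.4]
tcp_rot: [-3.139, 0.348, 2.852]
contact_force: [0.1, -0.4, -1.3]
opening: 0.277
grasp_force: 50.2
[ 0.0038  0.005  -0.0018 -0.0045 -0.0011 -0.006 ]
scene tip [271.31101748 120.8609562 ] win [277.0418008  139.24738427]
crop origin 221 75 x2.2
side tip [221.18981498 126.02736062] win [228.56449724 140.78967416]
crop origin 172 76 x2.2
wrist tip [260.27583696 187.67844092] win [266.12769004 168.01689667]
crop origin 210 104 x2.2
```

View pics/c4.png

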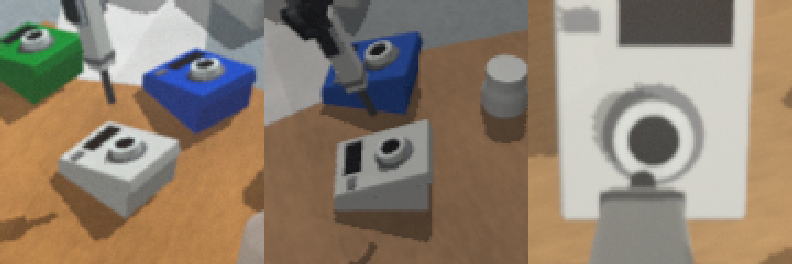

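The light hangs above the disc. The tip and window pixels agree with prediction to about 1.5 px in all three views. Next is the 20 mm standoff.

```bash
python3 -m crank '[[0.0038,0.005,0.008,-0.0045,-0.001,-0.006,1],[0.0038,0.005,0.018,-0.0045,-0.001,-0.006,1],[0.0038,0.005,0.028,-0.0045,-0.001,-0.006,1],[0.0038,0.005,0.036,-0.0045,-0.001,-0.006,1],[0.0038,0.005,0.038,-0.0045,-0.001,-0.006,1]]';  cat > chk.py <<'E'
from h import *
from rig import r,cams
import sys
s=r.sense();y=-0.283;t=np.deg2rad(20);W=np.array([539.8,202,62])
b=R.from_euler('z',y)*R.from_euler('y',-t)*R.from_euler('xyz',[np.pi,0,np.pi]);z=-b.apply([0,0,1])
print(s["eef_pos"],row(s,W+z*(120.6+20),b),s["qvel"].round(3))
F={n:cams.grab_frame(n) for n in("scene","side","wrist")}
tip=s["eef_pos"]+120.6*R.from_euler('xyz',s["tcp_rot"]).apply([0,0,1])
print("tip in window",b.inv().apply(tip-W)*[-1,1,-1])
def px(f,p):
    q=R.from_euler('xyz',f["orientation"]).inv().apply(p-f["position"]);return q[:2]/q[2]*f["fx"]+[f["cx"],f["cy"]]
out=[]
for n,f in F.items():
    w=px(f,W);u,v=w.astype(int);c=f["image"][v-30:v+20,u-25:u+25]
    print(n,"tip",px(f,tip).round(1),"win",w.round(1),"crop origin",u-25,v-30,"x5.2")
    out.append(cv2.resize(c,(260,260),interpolation=cv2.INTER_CUBIC))
cv2.imwrite(sys.argv[1],cv2.cvtColor(np.hstack(out),cv2.COLOR_RGB2BGR))
E
python3 -m crank '[[0,0,0,0,0,0,1]]'; python3 chk.py pics/c5.png
```

```text
clock: 6.85
eef_pos: [493.1, 215.9, 192.5]
tcp_rot: [-3.141, 0.348, 2.86]
contact_force: [-0.4, -0.4, -1.9]
opening: 0.277
grasp_force: 50.2
clock: 6.95
eef_pos: [493.2, 216.2, 193.3]
tcp_rot: [-3.141, 0.348, 2.86]
contact_force: [-1.3, 0.5, -0.4]
opening: 0.275
grasp_force: 50.2
[493.19481953 216.19005248 193.31641693] [-0.0009 -0.0006 -0.0005  0.     -0.0006  0.001 ] [ 0.005 -0.014 -0.008  0.003  0.006 -0.   ]
tip in window [-0.9378024   0.6143771  19.45816383]
scene tip [275.2 132.6] win [277.  139.2] crop origin 252 109 x5.2
side tip [225.4 135.5] win [228.6 140.8] crop origin 203 110 x5.2
wrist tip [259.4 187.6] win [258.7 182.5] crop origin 233 152 x5.2
```

View pics/c5.png

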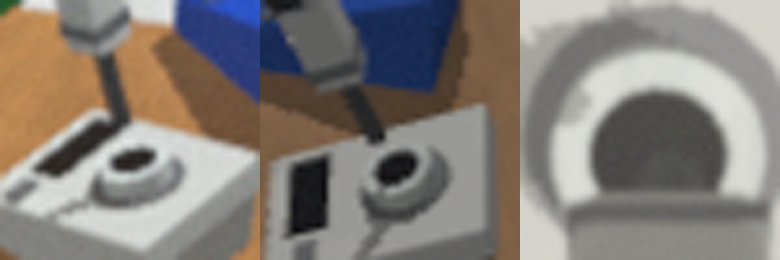

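Tip and window still agree in all views, with about 1 mm of lateral error to trim out. I'll trim it and hold.

```bash
python3 -m crank '[[-0.0009,-0.0009,0,0,0,0,1],[-0.0009,-0.0009,0,0,0,0,1],[-0.0009,-0.0009,0,0,0,0,1],[-0.0009,-0.0009,0,0,0,0,1],[-0.0009,-0.0009,0,0,0,0,1]]' >/dev/null;  python3 -m crank '[[0,0,0,0,0,0,1],[0,0,0,0,0,0,1],[0,0,0,0,0,0,1],[0,0,0,0,0,0,1],[0,0,0,0,0,0,1]]';python3 -m crank '[[0,0,0,0,0,0,1],[0,0,0,0,0,0,1],[0,0,0,0,0,0,1],[0,0,0,0,0,0,1],[0,0,0,0,0,0,1]]';  python3 chk.py pics/c6.png
```

```text
clock: 8.1
eef_pos: [493.9, 215.3, 194.3]
tcp_rot: [3.141, 0.349, 2.86]
contact_force: [0.0, 0.1, -1.7]
opening: 0.277
grasp_force: 50.2
clock: 8.6
eef_pos: [493.9, 215.3, 194.3]
tcp_rot: [3.141, 0.349, 2.859]
contact_force: [-0.2, 0.7, -1.3]
opening: 0.278
grasp_force: 50.2
[493.86456855 215.33841238 194.32638484] [0.0003 0.     0.0001 0.001  0.0002 0.0008] [-0.001  0.001 -0.001  0.001  0.001  0.002]
tip in window [ 0.33285122  0.0989292  20.10596829]
scene tip [275.4 132.6] win [277.  139.2] crop origin 252 109 x5.2
side tip [225.8 135.4] win [228.6 140.8] crop origin 203 110 x5.2
wrist tip [260.  188.4] win [259.9 181.6] crop origin 234 151 x5.2
```

Held for well over a second at 20 mm. Now straight in, slowly, stopping short of contact first.

```bash
python3 -m crank '[[0,0,0.003,0,0,0,1],[0,0,0.006,0,0,0,1],[0,0,0.009,0,0,0,1],[0,0,0.012,0,0,0,1],[0,0,0.015,0,0,0,1]]'; python3 -m crank '[[0,0,0.001,0,0,0,1],[0,0,0.002,0,0,0,1],[0,0,0.003,0,0,0,1],[0,0,0.004,0,0,0,1],[0,0,0.005,0,0,0,1]]';python3 -m crank '[[0,0,0,0,0,0,1],[0,0,0,0,0,0,1],[0,0,0,0,0,0,1],[0,0,0,0,0,0,1]]'; python3 -c "
from rig import r;import numpy as np
print(np.mean([r.sense()['contact_force'] for _ in range(5)],0))"; python3 chk.py pics/c7.png
```

```text
clock: 9.25
eef_pos: [498.9, 213.8, 179.9]
tcp_rot: [3.141, 0.349, 2.86]
contact_force: [0.5, 0.6, -1.2]
opening: 0.276
grasp_force: 50.2
clock: 9.75
eef_pos: [500.5, 213.5, 175.5]
tcp_rot: [3.141, 0.349, 2.859]
contact_force: [-0.4, 0.0, -0.9]
opening: 0.273
grasp_force: 50.2
clock: 10.15
eef_pos: [500.5, 213.5, 175.6]
tcp_rot: [3.141, 0.349, 2.859]
contact_force: [-0.9, 0.2, -0.6]
opening: 0.271
grasp_force: 50.2
[-0.85380439  0.1712905  -0.58149822]
[500.47158159 213.47833493 175.6068729 ] [ 0.0004 -0.     -0.0198  0.0011  0.0003  0.0008] [ 0.002 -0.001  0.001 -0.001 -0.001 -0.   ]
tip in window [0.39363439 0.17274186 0.16790943]
scene tip [277.2 139.2] win [277.  139.2] crop origin 252 109 x5.2
side tip [228.7 140.7] win [228.6 140.8] crop origin 203 110 x5.2
wrist tip [260.  188.4] win [259.8 187.9] crop origin 234 157 x5.2
```

```bash
python3 -m crank '[[0,0,0.001,0,0,0,1],[0,0,0.002,0,0,0,1],[0,0,0.003,0,0,0,1],[0,0,0.003,0,0,0,1],[0,0,0.003,0,0,0,1]]';python3 -m crank '[[0,0,0,0,0,0,1],[0,0,0,0,0,0,1]]'; python3 -m crank '[[0,0,0.001,0,0,0,1],[0,0,0.002,0,0,0,1],[0,0,0.002,0,0,0,1],[0,0,0.002,0,0,0,1],[0,0,0.002,0,0,0,1]]'; for i in 1 2 3; do python3 -m crank '[[0,0,0,0,0,0,1],[0,0,0,0,0,0,1]]' | grep contact; done;  python3 chk.py pics/c8.png
```

```text
clock: 10.8
eef_pos: [501.5, 213.2, 172.7]
tcp_rot: [3.141, 0.349, 2.859]
contact_force: [-0.5, -0.2, -0.0]
opening: 0.273
grasp_force: 50.2
clock: 11.0
eef_pos: [501.5, 213.2, 172.8]
tcp_rot: [3.141, 0.349, 2.86]
contact_force: [0.4, 1.0, -0.0]
opening: 0.27
grasp_force: 50.3
clock: 11.5
eef_pos: [502.1, 213.0, 170.9]
tcp_rot: [3.141, 0.349, 2.859]
contact_force: [-0.4, 0.4, 1.3]
opening: 0.274
grasp_force: 50.4
contact_force: [-0.0, 0.2, 1.4]
contact_force: [-0.5, 0.7, 1.4]
contact_force: [-0.7, 1.1, 0.8]
[502.10746743 212.99776364 170.84272878] [ 0.0003 -0.     -0.0249  0.001   0.0002  0.0008] [-0.002 -0.001  0.001 -0.     0.001 -0.001]
tip in window [ 0.35587125  0.16128464 -4.89207846]
scene tip [277.6 140.8] win [277.  139.2] crop origin 252 109 x5.2
side tip [229.4 142. ] win [228.6 140.8] crop origin 203 110 x5.2
wrist tip [259.9 188.3] win [259.7 189.6] crop origin 234 159 x5.2
```

View pics/c8.png

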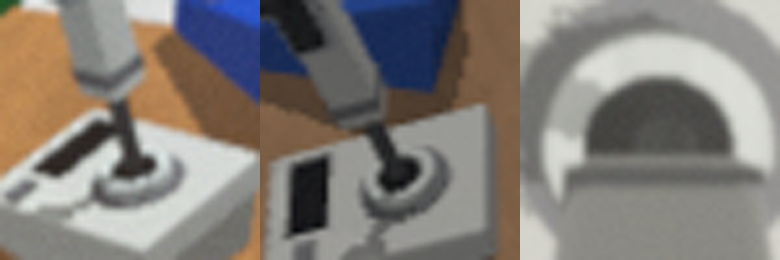

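The pictures show the guide's end centred in the window. The reading rose about 2.7 N over the free baseline, which matches roughly half travel. I'm handing it in.

```bash
python3 -c "
from rig import sign_off;print(sign_off())"
```

```text
the job is handed in; nothing more can be done
None
```

I handed the job in with the light held still and square on the window, the disc pushed in about 5 mm at roughly 2.8 N, after holding at 20 mm for over a second; `sign_off()` gave no verdict.

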